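Torque down the pot clamp of a bonsai turntable with a click wrench

TASK

Clamp the bonsai pot to its turntable: take the click wrench from the cork mat, seat its ring fully over the clamp's square nut and tighten the nut clockwise until the wrench gives at its knuckle; stop as soon as it gives, without folding the knuckle on to its stop, because forcing it further cracks the pot. Then lift the wrench off and lay it back flat on the cork mat. Do not press hard on the clamp, lean on the pot or its tree, or disturb the other things on the bench.

Things in the scene. Friction and masses are not known exactly. Their poses are not given: they have to be found in the camera images.
- mat: Cork tool mat fixed to the bench, 240 x 360 mm, 5 mm thick; origin at the centre of its underside, y along its long side. The click wrench starts on its -x half with the ring towards +y, a plain steel spanner lies on its +x half.
- grip (a point): Middle of the black grip of the click wrench (loose, 0.45 to 0.6 kg, 293 mm long), 13 mm above its underside; x points along the wrench to the ring, z up. The grip is a block 26 mm wide and 26 mm high, from 90 mm behind this point to 40 mm ahead of it. The wrench lies flat on the undersides of grip and ring and balances 20 to 30 mm ahead of this point.
- ring (a point): Centre of the underside of the wrench's steel ring head, 160 mm ahead of grip and 13 mm below it; x points on along the wrench, z up. The ring is 53 mm across, 14 mm high and open right through; its square hole is 29.5 mm across flats (1.25 mm clear of the nut all round, its mouth a little wider below), two sides of the hole parallel to this x axis.
- knuckle (a point): Pin of the wrench's knuckle, 45 mm behind the ring's centre; here the wrench folds. A preloaded spring holds the wrench straight. Turned clockwise (from above) on a tight nut it gives at 1.0 N m about the pin (8 to 9 N sideways at grip, 1.4 N m on the nut), folds on at 8 to 11 N, swinging about the pin, and meets its stop at 0.24 rad (27 mm at grip), where the force shoots up; let go, it springs straight. Rigid the other way.
- nut: Square yellow clamp nut; origin on its axis, at its foot on the washer, 136 mm above the bench, where the seated ring's underside rests. z up, x to the red-marked side. 27 mm across flats, 21.5 mm high, top 5 mm tapered; a 16 mm stud stands 6 mm out of it. Turns stiffly (0.35 N m, 2 to 2.5 N at grip) for an unknown 0.20 to 0.95 rad clockwise, then it is tight and turns no more. Stays where left.
- nut_mark (a point): Red paint mark on that side of the nut, 13.5 mm from the nut's axis and 10 mm above the nut's origin.
- turntable: Round wooden turntable, locked to the bench; origin on the bench under its centre. Disc 340 mm across, top 55 mm above the bench; the pot stands on it, held between a black end stop at +y and the clamp at -y.
- clamp: The pot's hold-down clamp, fixed on the turntable, 115 mm from its centre towards -y; origin on the disc, on the stud's axis, 55 mm above the bench. A strap 32 mm wide reaches along y from 43 mm behind the stud (over a heel block) to 61 mm ahead of it, on the pot's rim; its top is 130 mm above the bench. On it lies a washer 48 mm across, 6 mm thick, and on that the nut. Towards -y and -x the room is free for the wrench.
- pot: Fixed glazed pot on the turntable, 150 (x) by 200 (y) by 60 mm high, with a small tree; origin at the centre of its underside, 30 mm from the turntable's centre towards its +y, 55 mm above the bench. The rim is 115 mm above the bench; the tree reaches 310 mm and stays within 75 mm of the trunk.
- spanner: Plain steel spanner lying on the mat along its y, 200 mm long, 8 mm high; origin under its middle. Not needed.
- shears: Bonsai shears with black loop handles, 185 mm long, lying flat; origin under the middle. Not needed.
- pliers: Wiring pliers with blue handles, 180 mm long, lying flat; origin under the middle. Not needed.
- spool: Reel of copper wire, 90 mm across, 40 mm high; origin under its centre. Not needed.
- bowl: Shallow round terracotta pot of soil, 116 mm across, 45 mm high; origin under its centre. Not needed.
- rake: Small root rake with wooden handle, 200 mm long, lying flat; origin under the middle. Not needed.
- jar: Amber jar with green cap, 66 mm across, 85 mm high; origin under its centre. Not needed.

How it is judged:
On the way, in this order (a step that is already met when the one before it is completed fails the run):
1. the ring is seated fully over the nut, down on the washer (horizontal distance between ring and nut below 0.004 m and z of ring in the frame of nut below 0.0035 m and angle between the z axis of ring and the z axis of nut, either way round below 0.12 rad), for 0.1 s.
2. the nut has been turned on and the wrench has given at its knuckle, its ring still seated on the nut (all of step 1 and distance of nut_mark from where it was at the start of the episode above 0.002 m and angle between the x axis of grip and the x axis of ring, either way round above 0.04 rad), for 0.05 s.
At the end, for the whole second after the job is handed in: The nut stands turned on from where it was (its mark moved over 2 mm); the wrench lies flat (within 5 mm and 0.08 rad), straight and at rest on the cork mat, ring centre and grip centre within the mat's outline (x of ring in the frame of mat between -0.12 and 0.12 m and y of ring in the frame of mat between -0.18 and 0.18 m and x of grip in the frame of mat between -0.12 and 0.12 m and y of grip in the frame of mat between -0.18 and 0.18 m and height (world z) of ring below 0.01 m and height (world z) of grip below 0.023 m and angle between grip's own z axis and vertical below 0.08 rad and angle between the x axis of grip and the x axis of ring, either way round below 0.03 rad and linear speed of wrench below 0.02 m/s and distance of nut_mark from where it was at the start of the episode above 0.002 m); the robot touches nothing.
It fails at once if the knuckle is folded more than 0.21 rad, on to its stop: the nut is overtightened (angle between the x axis of grip and the x axis of ring, either way round above 0.21 rad).
It fails at once if the wrench or the robot bears on the pot or tree with more than 8 N (contact force between pot and wrench above 8 N or contact force between pot and the arm above 8 N or contact force between pot and the fingers above 8 N).
It fails at once if the wrench is pressed on the clamp with more than 40 N, or on the nut with more than 40 N before it is seated (contact force between wrench and clamp above 40 N or (contact force between wrench and nut above 40 N and z of ring in the frame of nut above 0.006 m and angle between the x axis of grip and the x axis of ring, either way round below 0.03 rad)).
It fails at once if the robot itself bears on turntable, clamp or nut with more than 25 N (contact force between any of the fingers, the arm and turntable above 25 N).
It fails at once if another thing on the bench is moved by more than 30 mm (distance of any of spanner, shears, pliers, spool, bowl, rake, jar from where it was at the start of the episode above 0.03 m).
It also fails if it takes over 72 s, if anything falls off the work surface, if the arm or the gripper's body presses on something with over 40 N, if the wrist force passes 120 N, or if a joint passes its speed limit or range.

ROBOT

A 6-joint arm with a two-finger parallel gripper is mounted at the origin on the work surface. World frame = base frame: x ahead of the robot, y to its left, z up, the work surface at z = 0. Lengths are in m, angles in rad, forces in N, time in s.
With the tool pointing down it reaches from about 0.275 to 0.75 m from the base axis. Payload 10.2 kg.
Tool frame: the origin (TCP) lies on the centre line of the jaws, within the pads' length; the fingertips stand env.finger_overhang ahead of it and the grasp point (between the pads) lies 2 mm behind it (env.finger_overhang is the distance from the TCP to the fingertips, in m); z points along the fingers, y is the direction in which the jaws open and shut (so a half turn about z gives the same grasp; the last joint's range is limited). The gripper opens to 85 mm and grips with 20 to 120 N. Pads are 22 mm wide; open, the fingers measure 114 mm over their backs; the gripper's body (76 mm by 85 mm) begins 54 mm behind the grasp point. The pads swing forward as they close: fully open they stand 13 mm farther back than shut.
Start: joints at [1.088, 0.313, 1.498, -0, 1.331, -0.223], TCP at [0.135, 0.507, 0.248] pointing down, gripper open.
Joint ranges: [-2.94, 2.94], [-0.97, 2.17], [0.19, 2.56], [-1.23, 4.37], [0.02, 3.11], [-2.88, 2.88]. Speed limits (rad/s): [2.39, 2.39, 3.01, 3.14, 3.14, 3.14].

INTERFACE

Orientations are given as [roll, pitch, yaw] about the fixed x, y, z axes, in that order (R = Rz(yaw) Ry(pitch) Rx(roll)).
In Python, from cell import get_obs, read_camera, camera_info, workorder, models, env gives the robot as it stands.
- The arm moves only by the shell command python3 -m jog 'ROWS' [FORCE]. ROWS is a JSON object of lists of equal length, an entry for each row: "grip": the closure in counts, from 0 (fully open) to 255 (shut); "travel": the shift along the tool's x, y, z in m, a list of three; "rotation": the turn, a rotation vector about the tool's x, y, z in rad, a list of three. A call has 1 to 5 rows; each row shifts and turns the pose as measured when the row begins, along the tool's axes as they then stand; what a row does not reach is not made up. A row lasts 1/8 s, in which the tool goes at most 62.5 mm and 10.7 degrees, less where a joint would pass 70% of its speed; a pose out of reach is approached as far as the arm can. A call with a gripper value outside its range is refused whole. The fingers move at their own pace and stop on an object; FORCE is the grip in N (left out, the last holds). Time passes only in rows, so rows that do not move let the fingers close. It gives the time, the measured TCP pose, the force and the opening at its end, in the units of the state.
- get_obs(): the state, without advancing time (a new reading comes with each control period).
- read_camera(name): name is "scene" or "top" or "wrist"; returns the picture (384x512x3 uint8, red, green, blue); there is no depth.
- camera_info(name): a dict with "camera_matrix" (3x3 intrinsics, pixels), "k1" (the pictures are not rectified: a ray, as slopes to the right and down, at radius r is drawn at 1 + k1 r^2 times it, then the intrinsics apply), "xyz" and "attitude" of the camera in the world. Camera axes: x right, y up, looking along -z (the intrinsics and any distortion apply to the point x, -y, -z); pixel columns grow to the right and rows downward; lengths in m; the calibration is good to about 2 mm. A picture is of the moment at which its call begins: read the wrist's pose just before it. camera_info takes no time and is no camera call; for the wrist camera it gives the pose at the moment of the call.
- workorder.sign_off(): hands the job in, once; it reports no verdict.
Trained networks look in the newest picture that a camera, given by its name, has taken for a name from the list of things; names that differ only in an ending like _2 or _b are one class to them, and where a whole thing is asked for, a point or a joint stands for the part that bears it (a point fixed in the world has none). Each returns a list of dicts, best first, with "confidence" (0 to 1); they miss things now and then, are a little off and sometimes report something else, mostly with a low value. They report only what shows in the picture. A call takes as long as a camera call.
- models.trace(query, camera): "mask" (384x512 bool, what is visible of it) and "uv" ([column, row] in pixels, amid what is visible of it).
- models.pinpoint(query, camera): "uv" ([column, row] in pixels: a listed point, or the origin of a listed thing).
The state is a dict: "time_s": time; "joint_positions": joint angles; "joint_velocities": joint speeds; "effort": joint torques, N m; "tool_pos": TCP position; "eef_rot": TCP orientation; "ft_force": force on the tool from outside, world axes, zero at the start; "ft_torque": the same for the moment, N m; "finger_gap": finger opening in m.
Only numpy, scipy, OpenCV 4.12 (cv2) and the standard library are available. Lean on these libraries where they do the work, as an engineer would, in place of code of your own. Each camera call takes 0.05 s, during which the arm holds its last target.

## Working session

There is one attempt and no reset: what is moved stays moved. The work goes in short steps, Python scripts to look and compute and a shell command to move; the robot and the scene stay as the last step left them, time stands still between calls to the robot, and variables do not carry over. Pictures are saved under pics/ and viewed, and the job is handed in when it is done.

```bash
ls; mkdir -p pics; python3 - <<'E'
from cell import get_obs, read_camera, camera_info, models, env
import cv2
print(get_obs()); print(env.finger_overhang)
for c in ["scene","top","wrist"]:
    i=camera_info(c); print(c,i)
    im=read_camera(c); cv2.imwrite(f"pics/{c}0.png",cv2.cvtColor(im,cv2.COLOR_RGB2BGR))
E
```

```text
pics
{'time_s': 0.0, 'joint_positions': array([ 1.08762091e+00,  3.13459634e-01,  1.49845454e+00, -2.78840412e-06,
        1.33097327e+00, -2.23396820e-01]), 'joint_velocities': array([ 2.35437597e-03, -2.48660222e-04,  1.88898140e-03, -1.24157524e-03,
        1.72997096e-03, -9.12697388e-05]), 'effort': array([ 6.70475474e-04, -4.12271726e+01, -2.59732962e+01, -1.84632618e-04,
        4.24492799e-03,  7.68046363e-06]), 'tool_pos': array([0.13475362, 0.50716804, 0.24772355]), 'eef_rot': array([-3.14032944e+00, -2.84211658e-04,  2.88181454e+00]), 'ft_force': array([-0.05750145,  0.00500369, -0.10913602]), 'ft_torque': array([ 0.07729223, -0.03919532, -0.01590443]), 'finger_gap': 0.08518080051945605}
0.017
scene {'camera_matrix': array([[487.03954961,   0.        , 256.30209394],
       [  0.        , 487.03954961, 193.02114323],
       [  0.        ,   0.        ,   1.        ]]), 'k1': 0.05226969492828819, 'xyz': array([ 1.12847664, -0.91590142,  1.23003928]), 'attitude': array([0.80154312, 0.01303538, 0.54155965])}
top {'camera_matrix': array([[354.05131036,   0.        , 253.99393594],
       [  0.        , 354.05131036, 192.44394211],
       [  0.        ,   0.        ,   1.        ]]), 'k1': 0.016111790245422607, 'xyz': array([0.43051174, 0.08067208, 1.32784948]), 'attitude': array([ 0.0631951 , -0.00508561, -1.59293574])}
wrist {'camera_matrix': array([[325.60453236,   0.        , 254.02368945],
       [  0.        , 325.60453236, 197.37502738],
       [  0.        ,   0.        ,   1.        ]]), 'k1': -0.036887048208056196, 'xyz': array([0.06111819, 0.52591937, 0.37234901]), 'attitude': array([-0.29923163,  0.00165047,  1.31011186])}
```

View pics/scene0.png

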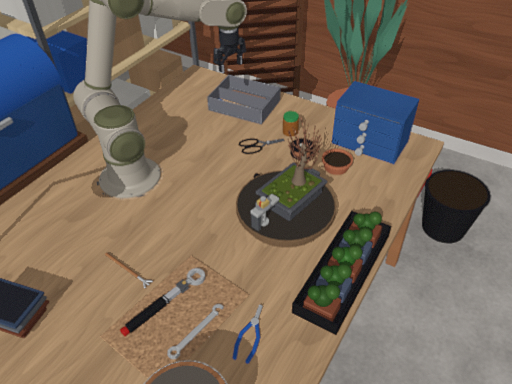

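View pics/top0.png

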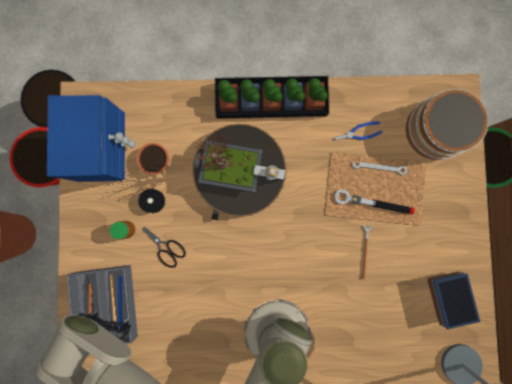

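View pics/wrist0.png

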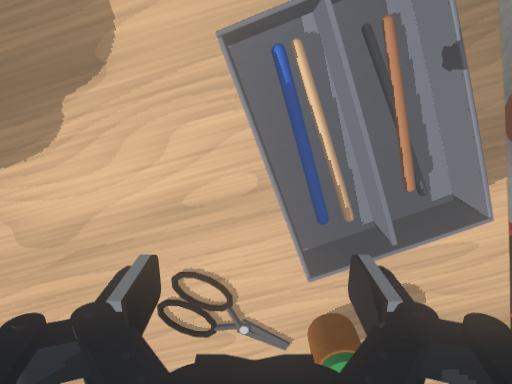

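The scene shows the wrench on the mat (top view: ring at about (342,198), grip at about (385,206), red end at (411,210)). The clamp is at about (268,173), on the right side of the turntable.

```bash
cat > h.py <<'E'
from cell import get_obs, read_camera, camera_info, workorder, models, env
import cv2, numpy as np
from scipy.spatial.transform import Rotation as Ro
from scipy.optimize import least_squares
def ray(info,uv):
    K=info["camera_matrix"];k=info["k1"]
    d=np.array([(uv[0]-K[0,2])/K[0,0],(uv[1]-K[1,2])/K[1,1]])
    s=d.copy()
    for _ in range(20): s=d/(1+k*(s@s))
    v=np.array([s[0],-s[1],-1.0])
    return np.array(info["xyz"]),Ro.from_euler('xyz',info["attitude"]).as_matrix()@v
def onz(info,uv,z):
    o,v=ray(info,uv); return o+v*(z-o[2])/v[2]
def proj(info,p):
    K=info["camera_matrix"];k=info["k1"]
    c=Ro.from_euler('xyz',info["attitude"]).as_matrix().T@(np.asarray(p)-info["xyz"])
    s=np.array([c[0],-c[1]])/-c[2]; s=s*(1+k*(s@s))
    return np.array([K[0,0]*s[0]+K[0,2],K[1,1]*s[1]+K[1,2]])
def tri(obs):
    A=np.zeros((3,3));b=np.zeros(3)
    for i,uv in obs:
        o,v=ray(i,uv);v/=np.linalg.norm(v);P=np.eye(3)-np.outer(v,v);A+=P;b+=P@o
    return np.linalg.solve(A,b)
def snap(c,name):
    i=camera_info(c); im=read_camera(c); cv2.imwrite(f"pics/{name}.png",cv2.cvtColor(im,cv2.COLOR_RGB2BGR)); return i,im
def st():
    o=get_obs();print("t",round(o["time_s"],2),"p",np.round(o["tool_pos"],4),"r",np.round(o["eef_rot"],4),"F",np.round(o["ft_force"],1),"M",np.round(o["ft_torque"],2),"gap",round(o["finger_gap"],4),"q",np.round(o["joint_positions"],2));return o
E
python3 - <<'E'
from h import *
zs=dict(grip=.018,ring=.005,knuckle=.012,nut=.136,nut_mark=.146,turntable=0,clamp=.055,mat=0,pot=.055,spanner=.005,shears=0,pliers=0,jar=0,spool=0,bowl=0,rake=0)
I={c:camera_info(c) for c in("top","scene")}
for q,z in zs.items():
    for c in I:
        r=models.pinpoint(q,c)
        if r: print(q,c,round(r[0]["confidence"],2),np.round(r[0]["uv"],1),np.round(onz(I[c],r[0]["uv"],z),4), "n",len(r))
E
```

```text
grip top 0.91 [382.7 207.4] [ 0.4475 -0.4022  0.018 ] n 1
grip scene 0.75 [152.3 308.4] [ 0.4571 -0.4099  0.018 ] n 1
ring top 0.55 [339.5 197.2] [ 0.4892 -0.2474  0.005 ] n 1
ring scene 0.71 [197.4 279.7] [ 0.5033 -0.2567  0.005 ] n 1
knuckle top 0.81 [350.7 197.2] [ 0.488  -0.2873  0.012 ] n 2
knuckle scene 0.89 [182.8 282.1] [ 0.4739 -0.2899  0.012 ] n 1
nut top 0.48 [272.4 172.8] [0.571  0.0092 0.136 ] n 1
nut scene 0.56 [259.9 203.1] [0.5672 0.0116 0.136 ] n 3
nut_mark top 0.53 [379.2 167.5] [ 0.5799 -0.3493  0.146 ] n 2
nut_mark scene 0.39 [260.6 209. ] [ 0.5873 -0.0179  0.146 ] n 2
turntable top 0.75 [239.3 175.2] [0.5807 0.126  0.    ] n 1
turntable scene 0.61 [285.6 211.1] [0.595  0.1383 0.    ] n 1
clamp top 0.59 [269.1 174.3] [0.5754 0.0164 0.055 ] n 2
clamp scene 0.95 [265.5 222. ] [0.5858 0.0148 0.055 ] n 1
mat top 0.79 [376.4 189.4] [ 0.5158 -0.3883  0.    ] n 4
mat scene 0.97 [178.9 313.9] [ 0.5254 -0.3779  0.    ] n 1
pot scene 0.94 [292.6 197.4] [0.6084 0.1605 0.055 ] n 1
spanner top 0.76 [378.3 167.6] [ 0.5974 -0.3972  0.005 ] n 1
spanner scene 0.94 [196.3 329.9] [ 0.6013 -0.3961  0.005 ] n 1
shears top 0.78 [157.6 243.7] [0.3315 0.4341 0.    ] n 1
shears scene 0.78 [263.8 142.4] [0.3337 0.4333 0.    ] n 1
pliers top 0.84 [358.9 131.9] [ 0.736  -0.3314  0.    ] n 2
pliers scene 0.59 [252.3 336.4] [ 0.7451 -0.3312  0.    ] n 1
jar top 0.68 [126.  227.1] [0.3956 0.5509 0.    ] n 1
jar scene 0.65 [292.  129.8] [0.3929 0.5654 0.    ] n 2
spool top 0.69 [276.3 170.6] [ 0.5951 -0.0139  0.    ] n 2
spool scene 0.64 [300.4 155.2] [0.4995 0.4355 0.    ] n 1
bowl top 0.81 [156.6 159.9] [0.6453 0.4364 0.    ] n 1
bowl scene 0.97 [335.3 166.1] [0.6449 0.4442 0.    ] n 2
rake top 0.63 [364.7 252.2] [ 0.2829 -0.3344  0.    ] n 1
rake scene 0.45 [127.8 272.9] [ 0.2989 -0.3421  0.    ] n 2
```

```bash
cat >> h.py <<'E'
def plan(pos,yaw,n):
    """prints equal world steps in the tool axes of each row (tool straight down)"""
    o=get_obs();R=Ro.from_euler('xyz',o["eef_rot"]);Rt=Ro.from_euler('xyz',[np.pi,0,yaw])
    d=(np.array(pos)-o["tool_pos"])/n; rv=(R.inv()*Rt).as_rotvec()
    print("total",np.round(d*n,4),"rot",np.round(rv,4))
    if abs(rv[2])<.03:
        print("tool total",np.round(R.inv().apply(d*n),4)); 
    for k in range(n):
        Rk=R*Ro.from_rotvec(rv*k/n); print(k,np.round(Rk.inv().apply(d),4).tolist(),np.round(rv/n,4).tolist())
E
python3 -c "
from h import *
plan([.53,-.08,.32],1.4,14)"
```

```text
total [ 0.3951 -0.5874  0.0717] rot [0.     0.     1.4818]
0 [-0.0381, -0.0333, -0.0051] [0.0, 0.0, 0.1058]
1 [-0.0414, -0.0291, -0.0051] [0.0, 0.0, 0.1058]
2 [-0.0442, -0.0246, -0.0051] [0.0, 0.0, 0.1058]
3 [-0.0465, -0.0198, -0.0051] [0.0, 0.0, 0.1058]
4 [-0.0484, -0.0147, -0.0051] [0.0, 0.0, 0.1058]
5 [-0.0497, -0.0095, -0.0051] [0.0, 0.0, 0.1058]
6 [-0.0504, -0.0042, -0.0051] [0.0, 0.0, 0.1058]
7 [-0.0506, 0.0011, -0.0051] [0.0, 0.0, 0.1058]
8 [-0.0502, 0.0065, -0.0051] [0.0, 0.0, 0.1058]
9 [-0.0492, 0.0117, -0.0051] [0.0, 0.0, 0.1058]
10 [-0.0477, 0.0168, -0.0051] [0.0, 0.0, 0.1058]
11 [-0.0456, 0.0218, -0.0051] [0.0, 0.0, 0.1058]
12 [-0.0431, 0.0265, -0.0051] [0.0, 0.0, 0.1058]
13 [-0.04, 0.0309, -0.0051] [0.0, 0.0, 0.1058]
```

```bash
python3 -m jog '{"grip":[0,0,0,0,0],"travel":[[-0.038,-0.033,-0.005],[-0.041,-0.029,-0.005],[-0.044,-0.025,-0.005],[-0.046,-0.02,-0.005],[-0.048,-0.015,-0.005]],"rotation":[[0,0,0.106],[0,0,0.106],[0,0,0.106],[0,0,0.106],[0,0,0.106]]}'
python3 -m jog '{"grip":[0,0,0,0,0],"travel":[[-0.05,-0.009,-0.005],[-0.05,-0.004,-0.005],[-0.05,0.001,-0.005],[-0.05,0.006,-0.005],[-0.049,0.012,-0.005]],"rotation":[[0,0,0.106],[0,0,0.106],[0,0,0.106],[0,0,0.106],[0,0,0.106]]}'
python3 -c "
from h import *
plan([.53,-.08,.32],1.4,5)"
```

```text
time_s: 2.38
tool_pos: [0.2753, 0.2928, 0.2736]
eef_rot: [3.141, 0.0, 2.341]
ft_force: [0.5, 0.5, -1.0]
finger_gap: 0.0852
time_s: 3.0
tool_pos: [0.4156, 0.0739, 0.3007]
eef_rot: [3.137, -0.0, 1.793]
ft_force: [0.7, 0.9, 0.0]
finger_gap: 0.0853
total [ 0.1144 -0.1539  0.0193] rot [ 0.0045 -0.001   0.3927]
0 [-0.0351, 0.0156, -0.0038] [0.0009, -0.0002, 0.0785]
1 [-0.0337, 0.0183, -0.0038] [0.0009, -0.0002, 0.0785]
2 [-0.0322, 0.0209, -0.0038] [0.0009, -0.0002, 0.0785]
3 [-0.0305, 0.0233, -0.0038] [0.0009, -0.0002, 0.0785]
4 [-0.0285, 0.0256, -0.0038] [0.0009, -0.0002, 0.0785]
```

```bash
python3 -m jog '{"grip":[0,0,0,0,0],"travel":[[-0.035,0.016,-0.004],[-0.034,0.018,-0.004],[-0.032,0.021,-0.004],[-0.03,0.023,-0.004],[-0.028,0.026,-0.004]],"rotation":[[0,0,0.078],[0,0,0.078],[0,0,0.078],[0,0,0.078],[0,0,0.078]]}'
python3 -m jog '{"grip":[0],"travel":[[0,0,0]],"rotation":[[0,0,0]]}'
python3 - <<'E'
from h import *
st()
i,im=snap("wrist","nut1")
zs=dict(nut=.136,nut_mark=.146,clamp=.055)
for q,z in zs.items():
    for r in models.pinpoint(q,"wrist")[:2]: print(q,round(r["confidence"],2),np.round(r["uv"],1),np.round(onz(i,r["uv"],z),4))
np.save("nut1_info.npy",i,allow_pickle=True)
E
```

```text
time_s: 3.62
tool_pos: [0.5328, -0.0866, 0.3222]
eef_rot: [3.136, -0.002, 1.386]
ft_force: [0.8, 0.7, 1.0]
finger_gap: 0.0853
time_s: 3.75
tool_pos: [0.5336, -0.0884, 0.3216]
eef_rot: [3.137, -0.002, 1.384]
ft_force: [0.4, -0.5, -1.0]
finger_gap: 0.0854
t 3.75 p [ 0.5336 -0.0884  0.3216] r [ 3.1367e+00 -2.0000e-03  1.3836e+00] F [ 0.4 -0.5 -1. ] M [ 0.04  0.04 -0.01] gap 0.0854 q [-0.38  0.31  1.32  0.    1.51 -0.2 ]
nut 0.71 [248.9 295.4] [ 0.503  -0.2191  0.136 ]
nut 0.58 [278.4  60.6] [0.5747 0.0117 0.136 ]
nut_mark 0.63 [275.2  75.3] [ 5.69e-01 -5.00e-04  1.46e-01]
clamp 0.82 [270.3  71.8] [0.5712 0.0087 0.055 ]
clamp 0.42 [275.8  59.8] [0.5795 0.0201 0.055 ]
```

View pics/nut1.png

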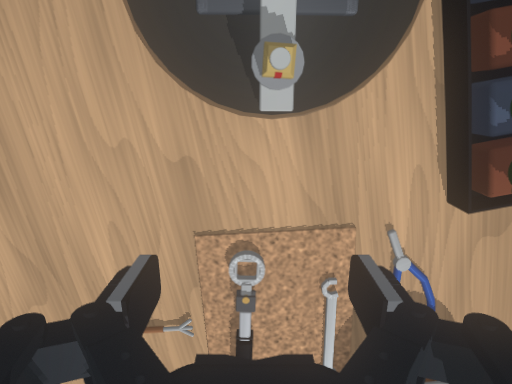

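```bash
python3 - <<'E'
import cv2
im=cv2.imread("pics/nut1.png")
cv2.imwrite("pics/nut1z.png",cv2.resize(im[25:120,230:330],None,fx=6,fy=6,interpolation=cv2.INTER_CUBIC))
cv2.imwrite("pics/ring1z.png",cv2.resize(im[240:380,190:300],None,fx=4,fy=4,interpolation=cv2.INTER_CUBIC))
E
```

```text
(no output)
```

View pics/nut1z.png

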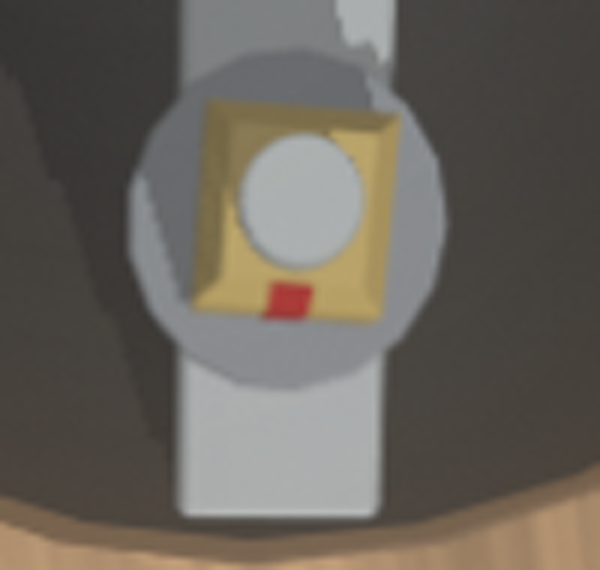

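View pics/ring1z.png

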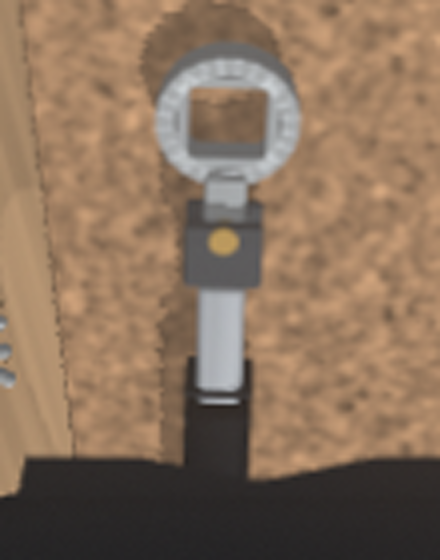

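The picture shows the nut at (279,60), red mark facing image-down at (278,75), and the ring at (247,270) with its gold pin at (246,300). I'll take one closer look from straight above the nut.

```bash
python3 -c "
from h import *
plan([.555,-.065,.26],1.384,2)"
```

```text
total [ 0.0226  0.0208 -0.0623] rot [ 0.0055 -0.0022  0.0036]
tool total [0.0245 0.018  0.0625]
0 [0.0122, 0.009, 0.0312] [0.0027, -0.0011, 0.0018]
1 [0.0123, 0.0091, 0.0312] [0.0027, -0.0011, 0.0018]
```

```bash
python3 -m jog '{"grip":[0,0,0],"travel":[[0.012,0.009,0.031],[0.012,0.009,0.031],[0,0,0]],"rotation":[[0.003,-0.001,0.002],[0.003,-0.001,0.002],[0,0,0]]}'
python3 - <<'E'
from h import *
st()
i,im=snap("wrist","nut2"); st()
import pickle; pickle.dump(i,open("nut2.pkl","wb"))
p=proj(i,[.572,.01,.15]); u,v=int(p[0]),int(p[1]); print(u,v)
u0,v0=max(0,u-55),max(0,v-55)
print(u0,v0)
cv2.imwrite("pics/nut2z.png",cv2.resize(cv2.cvtColor(im,cv2.COLOR_RGB2BGR)[v0:v0+100,u0:u0+120],None,fx=6,fy=6,interpolation=cv2.INTER_CUBIC))
E
```

```text
time_s: 4.32
tool_pos: [0.5543, -0.0627, 0.2607]
eef_rot: [3.14, 0.0, 1.387]
ft_force: [-0.6, 0.3, 0.7]
finger_gap: 0.0851
t 4.33 p [ 0.5543 -0.0627  0.2607] r [3.1398e+00 3.0000e-04 1.3874e+00] F [-0.6  0.3  0.7] M [-0.03 -0.01 -0.09] gap 0.0851 q [-0.32  0.38  1.38 -0.    1.39 -0.14]
t 4.38 p [ 0.5546 -0.0632  0.2624] r [3.1369e+00 8.0000e-04 1.3870e+00] F [-1.   0.1  1.2] M [-0.06  0.04 -0.04] gap 0.0854 q [-0.32  0.37  1.38 -0.    1.39 -0.14]
260 96
205 41
```

View pics/nut2z.png

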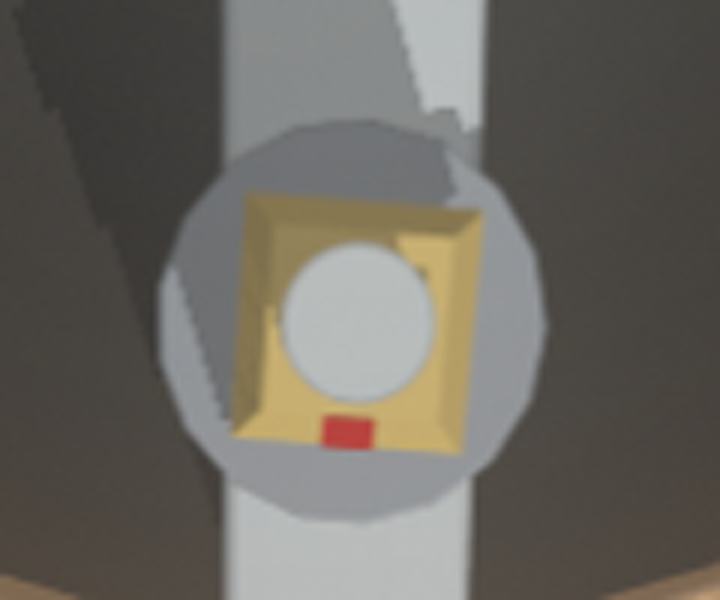

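```bash
python3 - <<'E'
from h import *
import pickle
def run(i,off,stud,washer,cs):
    f=lambda q:(np.array(q)+.5)/6-.5+off
    print("cam",i["xyz"])
    print("stud",onz(i,f(stud),.1635),"washer",onz(i,f(washer),.136))
    P=[onz(i,f(c),.150)[:2] for c in cs]
    print("nut c",np.mean(P,0),"sides",[round(np.linalg.norm(P[k]-P[k-1]),4) for k in range(4)])
    for a,b in((0,1),(3,2),(0,3),(1,2)):
        d=P[b]-P[a]; print(" edge ang",round(np.arctan2(d[1],d[0]),4))
i=pickle.load(open("nut2.pkl","rb"))
run(i,np.array([205,41]),(359,323),(353,320),[(246,193),(483,211),(462,454),(231,437)])
i=np.load("nut1_info.npy",allow_pickle=True).item()
run(i,np.array([230,25]),(302,200),(288,219),[(207,100),(400,116),(382,323),(192,306)])
E
```

```text
cam [0.56677498 0.0106339  0.3851792 ]
stud [0.57416892 0.01090819 0.1635    ] washer [0.57442781 0.01142187 0.136     ]
nut c [0.57417704 0.01071812] sides [np.float64(0.027), np.float64(0.027), np.float64(0.027), np.float64(0.0271)]
 edge ang -0.2549
 edge ang -0.2555
 edge ang -1.8271
 edge ang -1.8204
cam [ 0.54589057 -0.01530896  0.44629385]
stud [0.57370658 0.01105438 0.1635    ] washer [0.57393178 0.01140018 0.136     ]
nut c [0.57383131 0.01086416] sides [np.float64(0.0273), np.float64(0.0271), np.float64(0.0276), np.float64(0.0274)]
 edge ang -0.2612
 edge ang -0.2704
 edge ang -1.8294
 edge ang -1.8189
```

Nut is consistent in both views: centre (0.574, 0.011), faces at −0.255 rad (+90°k), so the wrench goes on with its x axis at yaw ≈1.316. Now over to the wrench.

```bash
python3 -c "
from h import *
i=np.load('nut1_info.npy',allow_pickle=True).item()
print(onz(i,[246,300.5],.03), onz(i,(228/4+190,122/4+240),.019))
plan([.45,-.37,.21],1.29,6)"
```

```text
[ 0.48239825 -0.29657753  0.03      ] [ 0.49222727 -0.25358211  0.019     ]
total [-0.1046 -0.3068 -0.0524] rot [0.0047 0.0006 0.097 ]
0 [-0.0534, -0.0078, 0.0087] [0.0008, 0.0001, 0.0162]
1 [-0.0536, -0.007, 0.0087] [0.0008, 0.0001, 0.0162]
2 [-0.0537, -0.0061, 0.0087] [0.0008, 0.0001, 0.0162]
3 [-0.0538, -0.0052, 0.0087] [0.0008, 0.0001, 0.0162]
4 [-0.0538, -0.0043, 0.0087] [0.0008, 0.0001, 0.0162]
5 [-0.0539, -0.0035, 0.0087] [0.0008, 0.0001, 0.0162]
```

```bash
python3 -m jog '{"grip":[0,0,0,0,0],"travel":[[-0.053,-0.008,0.009],[-0.053,-0.007,0.009],[-0.053,-0.006,0.009],[-0.053,-0.005,0.009],[-0.053,-0.004,0.009]],"rotation":[[0.001,0,0.016],[0.001,0,0.016],[0.001,0,0.016],[0.001,0,0.016],[0.001,0,0.016]]}'
python3 -m jog '{"grip":[0,0],"travel":[[-0.054,-0.004,0.009],[0,0,0]],"rotation":[[0.001,0,0.016],[0,0,0]]}'
python3 - <<'E'
from h import *
st()
i,im=snap("wrist","wr1"); st()
import pickle; pickle.dump(i,open("wr1.pkl","wb"))
for q,z in dict(grip=.018,ring=.005,knuckle=.018).items():
    for r in models.pinpoint(q,"wrist")[:2]: print(q,round(r["confidence"],2),np.round(r["uv"],1),np.round(onz(i,r["uv"],z),4))
E
```

```text
time_s: 5.0
tool_pos: [0.4679, -0.3217, 0.2277]
eef_rot: [3.126, 0.006, 1.313]
ft_force: [0.4, 0.1, 0.7]
finger_gap: 0.0855
time_s: 5.25
tool_pos: [0.4477, -0.3781, 0.222]
eef_rot: [3.124, 0.009, 1.292]
ft_force: [0.6, 0.4, 0.5]
finger_gap: 0.0857
t 5.25 p [ 0.4477 -0.3781  0.222 ] r [3.1238 0.0093 1.2923] F [0.6 0.4 0.5] M [ 0.01 -0.02  0.04] gap 0.0857 q [-0.9   0.46  1.36  0.    1.3  -0.62]
t 5.3 p [ 0.4486 -0.3766  0.2227] r [3.1229 0.0093 1.2942] F [ 0.8 -0.4  0.8] M [ 0.03  0.02 -0.04] gap 0.0854 q [-0.9   0.46  1.36  0.    1.3  -0.62]
grip 0.88 [264.6 195.3] [ 0.4537 -0.4079  0.018 ]
```

View pics/wr1.png

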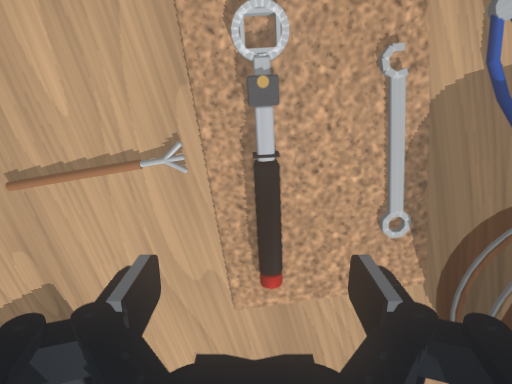

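```bash
python3 - <<'E'
import cv2
im=cv2.imread("pics/wr1.png")
a=cv2.resize(im[0:150,215:315],None,fx=4,fy=4,interpolation=cv2.INTER_CUBIC)
b=cv2.resize(im[145:295,215:315],None,fx=4,fy=4,interpolation=cv2.INTER_CUBIC)
cv2.imwrite("pics/wr1z.png",cv2.hconcat([a,b]))
E
```

```text
(no output)
```

View pics/wr1z.png

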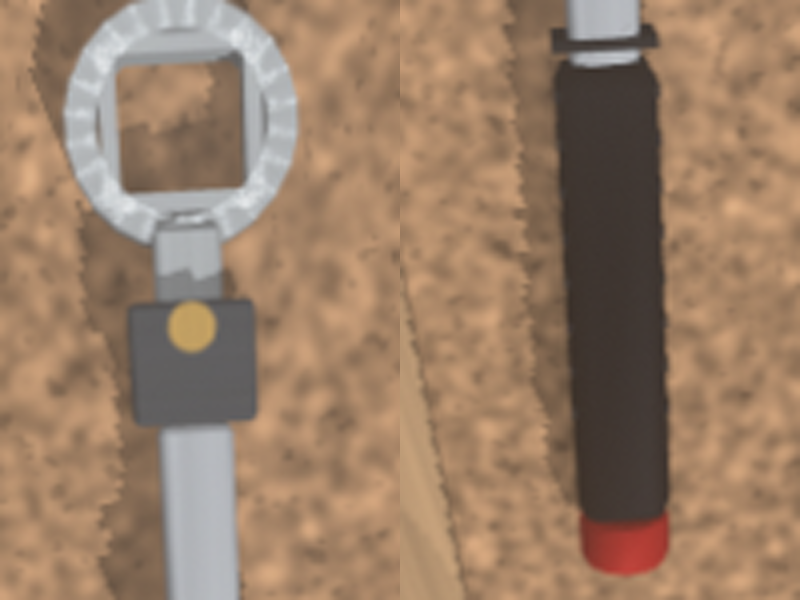

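```bash
python3 - <<'E'
from h import *
import pickle
i=pickle.load(open("wr1.pkl","rb"))
f=lambda q,o:(np.array(q)+.5)/4-.5+np.array(o)
ring=onz(i,f((181,121),(215,0)),.019)
hole=onz(i,f((182,127),(215,0)),.005)
fr=onz(i,f((205,62),(215,145)),.031);bk=onz(i,f((224,520),(215,145)),.031)
u=(fr-bk)[:2];print("len",np.linalg.norm(u),"ang",np.arctan2(u[1],u[0]));u/=np.linalg.norm(u)
g1=fr[:2]-.04*u;g2=bk[:2]+.09*u
print("ring",ring,hole,"fr",fr,"bk",bk,"grip",g1,g2)
d=ring[:2]-(g1+g2)/2;print("ring-grip",np.linalg.norm(d),np.arctan2(d[1],d[0]))
for z in(.015,.02,.025,.03):
    p=onz(i,f((192,327),(215,0)),z)[:2];print("pin z",z,np.linalg.norm(ring[:2]-p),p)
E
```

```text
len 0.1279121015348741 ang 1.3438320843048221
ring [ 0.49180846 -0.2537859   0.019     ] [ 0.49280871 -0.25293362  0.005     ] fr [ 0.46499649 -0.36930934  0.031     ] bk [ 0.43621363 -0.493941    0.031     ] grip [ 0.45599567 -0.4082835 ] [ 0.45646549 -0.40624915]
ring-grip 0.1575500744193411 1.3430121051876438
pin z 0.015 0.04479082156260866 [ 0.48238325 -0.29757383]
pin z 0.02 0.04495069279016165 [ 0.48212812 -0.29768186]
pin z 0.025 0.04511169904798089 [ 0.48187299 -0.2977899 ]
pin z 0.03 0.0452738282266232 [ 0.48161786 -0.29789793]
```

```bash
python3 -c "
from h import *
plan([.4605,-.389,.08],1.343,3)"
```

```text
total [ 0.0105 -0.0148 -0.1423] rot [ 0.0181  0.0092 -0.0451]
0 [-0.0034, 0.0038, 0.0475] [0.006, 0.0031, -0.015]
1 [-0.0036, 0.0041, 0.0475] [0.006, 0.0031, -0.015]
2 [-0.0038, 0.0043, 0.0475] [0.006, 0.0031, -0.015]
```

```bash
python3 -m jog '{"grip":[0,0,0,0],"travel":[[-0.0035,0.004,0.047],[-0.0035,0.004,0.047],[-0.0035,0.004,0.047],[0,0,0]],"rotation":[[0.006,0.003,-0.015],[0.006,0.003,-0.015],[0.006,0.003,-0.015],[0,0,0]]}'
python3 -c "
from h import *
st()
plan([.4605,-.389,.026],1.343,2)"
```

```text
time_s: 5.95
tool_pos: [0.4644, -0.3855, 0.0824]
eef_rot: [3.137, 0.004, 1.352]
ft_force: [-1.0, -0.5, 0.4]
finger_gap: 0.0856
t 5.95 p [ 0.4644 -0.3855  0.0824] r [3.1366 0.0038 1.3521] F [-1.  -0.5  0.4] M [ 0.02 -0.01 -0.01] gap 0.0856 q [-0.89  0.65  1.44  0.    1.05 -0.67]
total [-0.0039 -0.0035 -0.0564] rot [0.005  0.0038 0.0091]
tool total [-0.004  -0.0033  0.0564]
0 [-0.002, -0.0017, 0.0282] [0.0025, 0.0019, 0.0046]
1 [-0.0021, -0.0016, 0.0282] [0.0025, 0.0019, 0.0046]
```

```bash
python3 -m jog '{"grip":[0,0,0],"travel":[[-0.002,-0.0015,0.028],[-0.002,-0.0015,0.026],[0,0,0]],"rotation":[[0.002,0.002,0.005],[0.002,0.002,0.005],[0,0,0]]}'
python3 -c "
from h import *
st()
plan([.4605,-.389,.026],1.343,1)"
```

```text
time_s: 6.32
tool_pos: [0.4644, -0.3894, 0.0356]
eef_rot: [3.132, 0.006, 1.345]
ft_force: [-0.8, -0.5, 0.3]
finger_gap: 0.0855
t 6.33 p [ 0.4644 -0.3894  0.0356] r [3.132  0.0062 1.345 ] F [-0.8 -0.5  0.3] M [-0.04 -0.   -0.02] gap 0.0855 q [-0.89  0.72  1.46  0.    0.95 -0.67]
total [-0.0039  0.0004 -0.0096] rot [0.0096 0.0062 0.002 ]
tool total [-0.0004 -0.004   0.0096]
0 [-0.0004, -0.004, 0.0096] [0.0096, 0.0062, 0.002]
```

```bash
python3 -m jog '{"grip":[0,0],"travel":[[0,-0.004,0.009],[0,0,0]],"rotation":[[0.01,0.006,0.002],[0,0,0]]}'
python3 -c "
from h import *
st()
plan([.4605,-.389,.026],1.343,1)"
```

```text
time_s: 6.58
tool_pos: [0.4619, -0.3892, 0.0303]
eef_rot: [3.138, 0.003, 1.344]
ft_force: [-0.1, -0.1, -0.1]
finger_gap: 0.0854
t 6.58 p [ 0.4619 -0.3892  0.0303] r [3.1382 0.0032 1.3439] F [-0.1 -0.1 -0.1] M [-0.03  0.01  0.02] gap 0.0854 q [-0.89  0.72  1.47 -0.    0.95 -0.67]
total [-0.0014  0.0002 -0.0043] rot [0.0034 0.0032 0.0009]
tool total [-0.0001 -0.0014  0.0042]
0 [-0.0001, -0.0014, 0.0042] [0.0034, 0.0032, 0.0009]
```

```bash
python3 -m jog '{"grip":[0,120,255,255,255],"travel":[[0,-0.002,0.006],[0,0,0],[0,0,0],[0,0,0],[0,0,0]],"rotation":[[0.004,0.003,0.001],[0,0,0],[0,0,0],[0,0,0],[0,0,0]]}' 70
python3 -m jog '{"grip":[255,255,255],"travel":[[0,0,0],[0,0,0],[0,0,0]],"rotation":[[0,0,0],[0,0,0],[0,0,0]]}'
python3 -c "
from h import *
st()"
```

```text
time_s: 7.2
tool_pos: [0.4606, -0.3896, 0.0259]
eef_rot: [3.14, 0.002, 1.343]
ft_force: [0.6, 0.2, 1.5]
finger_gap: 0.0246
time_s: 7.58
tool_pos: [0.4606, -0.3895, 0.0259]
eef_rot: [3.14, 0.002, 1.343]
ft_force: [0.4, 0.0, 1.2]
finger_gap: 0.0245
t 7.58 p [ 0.4606 -0.3895  0.0259] r [3.1398e+00 2.0000e-03 1.3430e+00] F [0.4 0.  1.2] M [ 0.01  0.05 -0.01] gap 0.0245 q [-0.9   0.73  1.47 -0.    0.94 -0.67]
```

```bash
python3 -m jog '{"grip":[255,255,255,255,255],"travel":[[0,0,-0.01],[0,0,-0.03],[0,0,-0.05],[0,0,-0.05],[0,0,-0.03]],"rotation":[[0,0,0],[0,0,0],[0,0,0],[0,0,0],[0,0,0]]}'
python3 - <<'E'
from h import *
st()
i,im=snap("wrist","held1")
import pickle; pickle.dump(i,open("held1.pkl","wb"))
snap("scene","heldscene")
o=get_obs();print("z",o["tool_pos"])
E
```

```text
time_s: 8.2
tool_pos: [0.4583, -0.3867, 0.1965]
eef_rot: [-3.132, -0.007, 1.343]
ft_force: [-0.4, -0.5, -6.6]
finger_gap: 0.0244
t 8.2 p [ 0.4583 -0.3867  0.1965] r [-3.132  -0.0068  1.3428] F [-0.4 -0.5 -6.6] M [-0.04 -0.1  -0.  ] gap 0.0244 q [-0.9   0.52  1.32 -0.    1.3  -0.67]
z [ 0.45899038 -0.38751176  0.19741104]
```

View pics/held1.png

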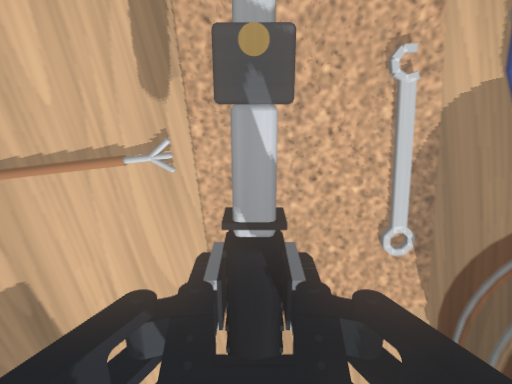

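View pics/heldscene.png

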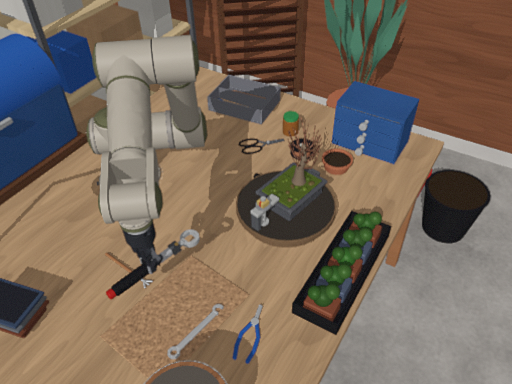

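```bash
python3 - <<'E'
from h import *
import pickle
i=pickle.load(open("held1.pkl","rb"))
p0=np.array([.4583,-.3867,.1965]);R=Ro.from_euler('xyz',[-3.132,-.0068,1.3428]).as_matrix()
# camera in tool frame
o,v=ray(i,(254,39)); ot=R.T@(o-p0);vt=R.T@v
print("cam tool",ot)
for h in(.012,.016,.02,.024,.028):
    zt=.0209-h; print(h,ot+vt*(zt-ot[2])/vt[2])
E
```

```text
cam tool [ 0.07427267 -0.0007854  -0.12453731]
0.012 [ 0.09532725 -0.00073437  0.0089    ]
0.016 [ 0.0946961 -0.0007359  0.0049   ]
0.02 [ 0.09406496 -0.00073743  0.0009    ]
0.024 [ 0.09343381 -0.00073896 -0.0031    ]
0.028 [ 0.09280267 -0.00074049 -0.0071    ]
```

```bash
python3 -c "
from h import *
plan([.5389,-.1241,.21],1.316,6)"
```

```text
total [0.0799 0.2634 0.0126] rot [-0.0062 -0.004   0.0269]
tool total [ 0.2747  0.0183 -0.0116]
0 [0.0458, 0.003, -0.0019] [-0.001, -0.0007, 0.0045]
1 [0.0458, 0.0028, -0.002] [-0.001, -0.0007, 0.0045]
2 [0.0458, 0.0026, -0.002] [-0.001, -0.0007, 0.0045]
3 [0.0458, 0.0024, -0.002] [-0.001, -0.0007, 0.0045]
4 [0.0458, 0.0022, -0.002] [-0.001, -0.0007, 0.0045]
5 [0.0458, 0.002, -0.0021] [-0.001, -0.0007, 0.0045]
```

```bash
python3 -m jog '{"grip":[255,255,255,255,255],"travel":[[0.045,0.003,-0.004],[0.045,0.003,-0.004],[0.045,0.003,-0.003],[0.045,0.002,-0.002],[0.045,0.002,-0.002]],"rotation":[[-0.001,-0.001,0.005],[-0.001,-0.001,0.005],[-0.001,-0.001,0.005],[-0.001,-0.001,0.005],[-0.001,-0.001,0.005]]}'
python3 -c "
from h import *
st();plan([.5389,-.1241,.205],1.316,1)"
```

```text
time_s: 8.93
tool_pos: [0.5226, -0.1661, 0.2032]
eef_rot: [-3.126, -0.005, 1.311]
ft_force: [-0.2, -0.2, -5.9]
finger_gap: 0.0246
t 8.93 p [ 0.5226 -0.1661  0.2032] r [-3.1257 -0.0051  1.3114] F [-0.2 -0.2 -5.9] M [-0.05 -0.08  0.02] gap 0.0246 q [-0.52  0.41  1.48  0.    1.27 -0.26]
total [0.0163 0.042  0.0018] rot [-0.0159 -0.0052 -0.0046]
tool total [ 0.0448  0.0049 -0.0016]
0 [0.0448, 0.0049, -0.0016] [-0.0159, -0.0052, -0.0046]
```

```bash
python3 -m jog '{"grip":[255,255,255],"travel":[[0.03,0.004,-0.003],[0.012,0.001,-0.003],[0,0,0]],"rotation":[[-0.01,-0.004,-0.004],[-0.006,-0.002,0],[0,0,0]]}'
python3 -c "
from h import *
st();plan([.5389,-.1241,.205],1.316,1)"
```

```text
time_s: 9.3
tool_pos: [0.537, -0.1225, 0.2045]
eef_rot: [-3.134, -0.001, 1.319]
ft_force: [0.1, -0.5, -5.5]
finger_gap: 0.0245
t 9.3 p [ 0.537  -0.1225  0.2045] r [-3.1335e+00 -7.0000e-04  1.3191e+00] F [ 0.1 -0.5 -5.5] M [0.   0.02 0.02] gap 0.0245 q [-0.44  0.41  1.48 -0.    1.26 -0.18]
total [ 0.0019 -0.0016  0.0005] rot [-0.0081 -0.0007  0.0031]
tool total [-0.0011  0.0022 -0.0005]
0 [-0.0011, 0.0022, -0.0005] [-0.0081, -0.0007, 0.0031]
```

```bash
python3 -m jog '{"grip":[255,255],"travel":[[-0.0015,0.003,-0.001],[0,0,0]],"rotation":[[-0.008,-0.001,0.003],[0,0,0]]}'
python3 - <<'E'
from h import *
st();plan([.5389,-.1241,.205],1.316,1)
a,im=snap("scene","sc2");b,im2=snap("top","tp2")
B=lambda m:cv2.cvtColor(m,cv2.COLOR_RGB2BGR)
cv2.imwrite("pics/ins1.png",cv2.hconcat([cv2.resize(B(im)[160:240,225:305],None,fx=5,fy=5,interpolation=cv2.INTER_CUBIC),cv2.resize(B(im2)[130:210,240:320],None,fx=5,fy=5,interpolation=cv2.INTER_CUBIC)]))
for n,i in(("scene",a),("top",b)): print(n,proj(i,[.5741,.0109,.136]),proj(i,[.5741,.0109,.184]),proj(i,[.5741,.0109,.1635]))
E
```

```text
time_s: 9.55
tool_pos: [0.539, -0.1267, 0.2045]
eef_rot: [-3.14, 0.001, 1.314]
ft_force: [0.2, 0.9, -5.7]
finger_gap: 0.0241
t 9.55 p [ 0.539  -0.1267  0.2045] r [-3.1403e+00  7.0000e-04  1.3138e+00] F [ 0.2  0.9 -5.7] M [ 0.02 -0.06  0.03] gap 0.0241 q [-0.44  0.41  1.47 -0.    1.26 -0.18]
total [-0.0001  0.0026  0.0005] rot [-0.0013  0.0007 -0.0022]
tool total [ 0.0024 -0.0008 -0.0005]
0 [0.0024, -0.0008, -0.0005] [-0.0013, 0.0007, -0.0022]
scene [261.6750914  204.01499747] [261.5915662  193.08814538] [261.62765306 197.81353375]
top [271.86544542 171.91314593] [272.68455525 170.12592081] [272.32652675 170.90710505]
```

View pics/ins1.png

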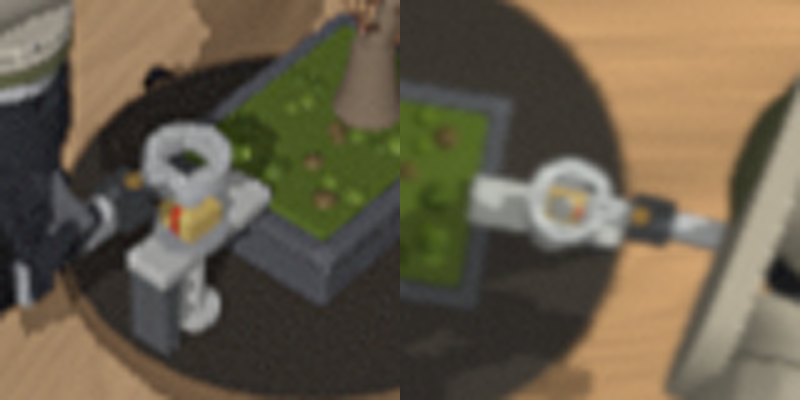

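```bash
python3 -m jog '{"grip":[255,255,255],"travel":[[0.003,-0.001,0.006],[0,0,0.006],[0,0,0]],"rotation":[[-0.001,0.001,-0.003],[0,0,0],[0,0,0]]}'
python3 -c "
from h import *
st();plan([.5389,-.1241,.185],1.316,1)"
```

```text
time_s: 10.02
tool_pos: [0.5384, -0.1234, 0.1914]
eef_rot: [-3.14, -0.001, 1.316]
ft_force: [0.2, 0.1, -5.9]
finger_gap: 0.0245
t 10.03 p [ 0.5384 -0.1234  0.1914] r [-3.1405e+00 -7.0000e-04  1.3165e+00] F [ 0.2  0.1 -5.9] M [-0.06  0.03  0.05] gap 0.0245 q [-0.44  0.42  1.5   0.    1.22 -0.18]
total [ 0.0005 -0.0007 -0.0064] rot [-0.0011 -0.0007  0.0005]
tool total [-0.0006  0.0007  0.0064]
0 [-0.0006, 0.0007, 0.0064] [-0.0011, -0.0007, 0.0005]
```

```bash
python3 -m jog '{"grip":[255,255,255],"travel":[[-0.001,0.001,0.006],[0,0,0.004],[0,0,0]],"rotation":[[-0.001,-0.001,0],[0,0,0],[0,0,0]]}'
python3 -c "
from h import *
st();plan([.5389,-.1241,.177],1.316,1)"
```

```text
time_s: 10.4
tool_pos: [0.5392, -0.1247, 0.1806]
eef_rot: [-3.141, 0.0, 1.317]
ft_force: [0.4, -0.6, -6.1]
finger_gap: 0.0244
t 10.4 p [ 0.5392 -0.1247  0.1806] r [-3.1415e+00  5.0000e-04  1.3165e+00] F [ 0.4 -0.6 -6.1] M [ 0.03 -0.05 -0.01] gap 0.0244 q [-0.44  0.43  1.51 -0.    1.2  -0.18]
total [-0.0003  0.0006 -0.0036] rot [-0.0001  0.0005  0.0005]
tool total [ 0.0005 -0.0004  0.0036]
0 [0.0005, -0.0004, 0.0036] [-0.0001, 0.0005, 0.0005]
```

```bash
python3 -m jog '{"grip":[255,255],"travel":[[0.0005,0,0.005],[0,0,0.003]],"rotation":[[0,0,0],[0,0,0]]}'
python3 -c "
from h import *
st()"
python3 -m jog '{"grip":[255],"travel":[[0,0,0.002]],"rotation":[[0,0,0]]}'
python3 -c "
from h import *
st()"
```

```text
time_s: 10.65
tool_pos: [0.5394, -0.1242, 0.1724]
eef_rot: [3.141, 0.001, 1.317]
ft_force: [0.2, 0.2, -5.8]
finger_gap: 0.0243
t 10.65 p [ 0.5394 -0.1242  0.1724] r [3.1412e+00 5.0000e-04 1.3166e+00] F [ 0.2  0.2 -5.8] M [-0.02  0.01  0.02] gap 0.0243 q [-0.44  0.44  1.52 -0.    1.18 -0.18]
time_s: 10.78
tool_pos: [0.5394, -0.1242, 0.1702]
eef_rot: [3.141, 0.001, 1.317]
ft_force: [-0.1, -0.1, -4.9]
finger_gap: 0.0242
t 10.78 p [ 0.5394 -0.1242  0.1702] r [3.1412e+00 5.0000e-04 1.3166e+00] F [-0.1 -0.1 -4.9] M [-0.02  0.01  0.02] gap 0.0242 q [-0.44  0.45  1.52 -0.    1.18 -0.18]
```

```bash
python3 -m jog '{"grip":[255,255,255],"travel":[[0,0,0.004],[0,0,0.003],[0,0,0.002]],"rotation":[[0,0,0],[0,0,0],[0,0,0]]}'
python3 -c "
from h import *
st()"
python3 -m jog '{"grip":[255,255],"travel":[[0,0,0.002],[0,0,0]],"rotation":[[0,0,0],[0,0,0]]}'
python3 -c "
from h import *
st()"
```

```text
time_s: 11.15
tool_pos: [0.5395, -0.1242, 0.1606]
eef_rot: [3.141, 0.001, 1.317]
ft_force: [0.4, 0.1, -5.1]
finger_gap: 0.0248
t 11.15 p [ 0.5395 -0.1242  0.1606] r [3.1412e+00 6.0000e-04 1.3166e+00] F [ 0.4  0.1 -5.1] M [-0.04 -0.01 -0.03] gap 0.0248 q [-0.44  0.46  1.53 -0.    1.15 -0.18]
time_s: 11.4
tool_pos: [0.5394, -0.1242, 0.1583]
eef_rot: [3.141, 0.0, 1.317]
ft_force: [-0.2, -0.6, -6.1]
finger_gap: 0.0244
t 11.4 p [ 0.5394 -0.1242  0.1583] r [3.1413e+00 5.0000e-04 1.3166e+00] F [-0.2 -0.6 -6.1] M [-0.02  0.    0.03] gap 0.0244 q [-0.44  0.46  1.53 -0.    1.15 -0.18]
```

```bash
for k in 1; do python3 -m jog '{"grip":[255,255],"travel":[[0,0,0.0012],[0,0,0]],"rotation":[[0,0,0],[0,0,0]]}'; done
python3 -m jog '{"grip":[255,255],"travel":[[0,0,0.001],[0,0,0]],"rotation":[[0,0,0],[0,0,0]]}'
python3 -c "
from h import *
st()"
```

```text
time_s: 11.65
tool_pos: [0.5395, -0.1243, 0.1572]
eef_rot: [3.141, 0.001, 1.317]
ft_force: [-0.0, -0.1, -5.4]
finger_gap: 0.0248
time_s: 11.9
tool_pos: [0.5396, -0.1243, 0.1564]
eef_rot: [3.14, 0.001, 1.317]
ft_force: [-0.5, 0.0, -4.2]
finger_gap: 0.0244
t 11.9 p [ 0.5396 -0.1243  0.1564] r [3.1404e+00 5.0000e-04 1.3165e+00] F [-0.5  0.  -4.2] M [0.2  0.04 0.08] gap 0.0244 q [-0.44  0.46  1.54 -0.    1.14 -0.18]
```

```bash
python3 -m jog '{"grip":[255,255],"travel":[[0,0,0.001],[0,0,0]],"rotation":[[0,0,0],[0,0,0]]}'
python3 - <<'E'
from h import *
st()
a,im=snap("scene","sc3")
cv2.imwrite("pics/seat.png",cv2.resize(cv2.cvtColor(im,cv2.COLOR_RGB2BGR)[160:240,225:305],None,fx=6,fy=6,interpolation=cv2.INTER_CUBIC))
E
```

```text
time_s: 12.15
tool_pos: [0.5397, -0.1244, 0.1559]
eef_rot: [3.14, 0.001, 1.317]
ft_force: [-1.8, -0.3, -2.5]
finger_gap: 0.0244
t 12.15 p [ 0.5397 -0.1244  0.1559] r [3.1399e+00 5.0000e-04 1.3166e+00] F [-1.8 -0.3 -2.5] M [0.35 0.17 0.16] gap 0.0244 q [-0.44  0.46  1.54 -0.    1.14 -0.18]
```

View pics/seat.png

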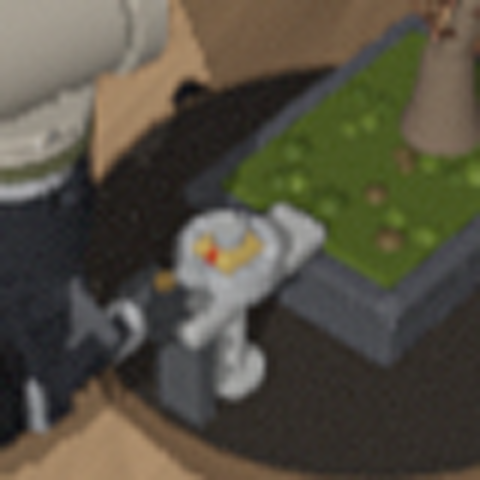

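Seated (the nut top stands proud inside the ring in the scene crop, and contact force is light). Now I'll turn in small clockwise arcs about the nut and check the force after each.

```bash
cat >> h.py <<'E'
def tn():
    o=st(); R=Ro.from_euler('xyz',o["eef_rot"]); 
    print(" tool F",np.round(R.inv().apply(o["ft_force"]),1),"nut in tool",np.round(R.inv().apply(np.array([.5741,.0109,.136])-o["tool_pos"]),4))
E
python3 -m jog '{"grip":[255,255],"travel":[[0,-0.0056,0],[0,-0.0056,0]],"rotation":[[0,0,0.04],[0,0,0.04]]}'
python3 -c "
from h import *
tn()"
```

```text
time_s: 12.45
tool_pos: [0.5293, -0.121, 0.1561]
eef_rot: [3.139, -0.001, 1.234]
ft_force: [0.2, 3.3, -4.2]
finger_gap: 0.0246
t 12.45 p [ 0.5293 -0.121   0.1561] r [ 3.1385e+00 -8.0000e-04  1.2341e+00] F [ 0.2  3.3 -4.2] M [ 0.76 -0.11  0.15] gap 0.0246 q [-0.44  0.44  1.57  0.    1.13 -0.1 ]
 tool F [ 3.1 -0.9  4.2] nut in tool [ 0.1393 -0.0014  0.0202]
```

```bash
python3 -m jog '{"grip":[255,255],"travel":[[0.0005,-0.0056,0],[0.0003,-0.0056,0]],"rotation":[[0,0,0.04],[0,0,0.04]]}'
python3 -c "
from h import *
tn()"
```

```text
time_s: 12.7
tool_pos: [0.5188, -0.1163, 0.1561]
eef_rot: [3.138, -0.0, 1.152]
ft_force: [-1.8, -1.8, -3.5]
finger_gap: 0.0245
t 12.7 p [ 0.5188 -0.1163  0.1561] r [ 3.1381e+00 -3.0000e-04  1.1525e+00] F [-1.8 -1.8 -3.5] M [-0.14  0.03  0.31] gap 0.0245 q [-0.44  0.42  1.61  0.    1.12 -0.02]
 tool F [-2.4 -0.9  3.5] nut in tool [ 0.1387 -0.0013  0.0201]
```

```bash
cat >> h.py <<'E'
def tn():
    o=st(); R=Ro.from_euler('xyz',o["eef_rot"]); F=o["ft_force"];M=o["ft_torque"]
    N=np.array([.5741,.0109,.136]);pin=o["tool_pos"]+R.apply([.0945,0,.01])
    mz=lambda P:M[2]+np.cross(o["tool_pos"]-P,F)[2]
    print(" tool F",np.round(R.inv().apply(F),1),"nut in tool",np.round(R.inv().apply(N-o["tool_pos"]),4),"Mz nut %.2f pin %.2f"%(mz(N),mz(pin)))
E
python3 -m jog '{"grip":[255,255],"travel":[[0,-0.0056,0],[0,-0.0056,0]],"rotation":[[0,0,0.04],[0,0,0.04]]}'
python3 -c "
from h import *
tn()"
```

```text
time_s: 12.95
tool_pos: [0.5086, -0.1114, 0.1561]
eef_rot: [3.137, -0.0, 1.071]
ft_force: [0.4, -0.0, -3.6]
finger_gap: 0.0247
t 12.95 p [ 0.5086 -0.1114  0.1561] r [ 3.1373e+00 -5.0000e-04  1.0711e+00] F [ 0.4 -0.  -3.6] M [ 0.34 -0.09  0.37] gap 0.0247 q [-0.44  0.39  1.64  0.    1.1   0.06]
 tool F [0.2 0.4 3.6] nut in tool [ 0.1387 -0.0012  0.0202] Mz nut 0.42 pin 0.41
```

```bash
python3 -m jog '{"grip":[255,255],"travel":[[0,-0.0056,0],[0,-0.0056,0]],"rotation":[[0,0,0.04],[0,0,0.04]]}'
python3 -c "
from h import *
tn()"
```

```text
time_s: 13.2
tool_pos: [0.4987, -0.1056, 0.1562]
eef_rot: [3.136, -0.001, 0.99]
ft_force: [0.4, 0.1, -5.2]
finger_gap: 0.0246
t 13.2 p [ 0.4987 -0.1056  0.1562] r [ 3.1365e+00 -9.0000e-04  9.8970e-01] F [ 0.4  0.1 -5.2] M [ 0.25 -0.08  0.33] gap 0.0246 q [-0.44  0.37  1.67  0.    1.09  0.14]
 tool F [0.3 0.2 5.2] nut in tool [ 0.1387 -0.0011  0.0203] Mz nut 0.37 pin 0.36
```

```bash
python3 -m jog '{"grip":[255,255],"travel":[[0,-0.0056,0.0004],[0,-0.0056,0.0004]],"rotation":[[0,0,0.04],[0,0,0.04]]}'
python3 -c "
from h import *
tn()"
```

```text
time_s: 13.45
tool_pos: [0.4896, -0.0991, 0.1557]
eef_rot: [3.135, -0.001, 0.908]
ft_force: [-1.0, -1.2, -2.9]
finger_gap: 0.0247
t 13.45 p [ 0.4896 -0.0991  0.1557] r [ 3.1351e+00 -1.4000e-03  9.0840e-01] F [-1.  -1.2 -2.9] M [ 0.28 -0.11  0.46] gap 0.0247 q [-0.43  0.35  1.71 -0.    1.08  0.23]
 tool F [-1.5 -0.1  2.9] nut in tool [ 0.1387 -0.0011  0.0198] Mz nut 0.46 pin 0.46
```

```bash
python3 -m jog '{"grip":[255,255],"travel":[[0,-0.0056,0.0001],[0,-0.0056,0.0001]],"rotation":[[0.003,0,0.04],[0.002,0,0.04]]}'
python3 -c "
from h import *
tn()"
```

```text
time_s: 13.7
tool_pos: [0.4809, -0.0919, 0.1559]
eef_rot: [3.139, -0.002, 0.827]
ft_force: [0.2, 0.2, -3.6]
finger_gap: 0.0252
t 13.7 p [ 0.4809 -0.0919  0.1559] r [ 3.1387e+00 -2.0000e-03  8.2740e-01] F [ 0.2  0.2 -3.6] M [ 0.24 -0.11  0.37] gap 0.0252 q [-0.43  0.33  1.73  0.    1.08  0.31]
 tool F [ 0.3 -0.   3.6] nut in tool [ 0.1387 -0.001   0.0201] Mz nut 0.37 pin 0.37
```

```bash
python3 -m jog '{"grip":[255,255],"travel":[[0,-0.0056,0.0002],[0,-0.0056,0.0002]],"rotation":[[0.001,0,0.04],[0.001,0,0.04]]}'
python3 -c "
from h import *
tn()"
```

```text
time_s: 13.95
tool_pos: [0.4728, -0.0839, 0.1558]
eef_rot: [3.139, -0.002, 0.746]
ft_force: [-0.4, 0.1, -3.5]
finger_gap: 0.0247
t 13.95 p [ 0.4728 -0.0839  0.1558] r [ 3.1394e+00 -2.3000e-03  7.4640e-01] F [-0.4  0.1 -3.5] M [ 0.13 -0.13  0.46] gap 0.0247 q [-0.42  0.31  1.76  0.    1.07  0.4 ]
 tool F [-0.2 -0.4  3.5] nut in tool [ 0.1387 -0.0009  0.0201] Mz nut 0.41 pin 0.43
```

```bash
python3 -m jog '{"grip":[255,255],"travel":[[0,-0.0056,0.0002],[0,-0.0056,0.0002]],"rotation":[[0.001,0,0.04],[0.001,0,0.04]]}'
python3 -c "
from h import *
tn()"
```

```text
time_s: 14.2
tool_pos: [0.4654, -0.0754, 0.1557]
eef_rot: [3.14, -0.003, 0.665]
ft_force: [-0.4, 0.3, -3.0]
finger_gap: 0.0244
t 14.2 p [ 0.4654 -0.0754  0.1557] r [ 3.1401e+00 -2.7000e-03  6.6550e-01] F [-0.4  0.3 -3. ] M [ 0.08 -0.18  0.43] gap 0.0244 q [-0.41  0.3   1.78  0.    1.06  0.49]
 tool F [-0.1 -0.5  3. ] nut in tool [ 0.1387 -0.0008  0.0201] Mz nut 0.35 pin 0.38
```

```bash
python3 -m jog '{"grip":[255,255],"travel":[[0,-0.0056,0.0002],[0,-0.0056,0.0002]],"rotation":[[0.001,0,0.04],[0.001,0,0.04]]}'
python3 -c "
from h import *
tn()"
```

```text
time_s: 14.45
tool_pos: [0.4588, -0.0662, 0.1557]
eef_rot: [3.141, -0.003, 0.585]
ft_force: [-1.7, 0.6, -3.2]
finger_gap: 0.0245
t 14.45 p [ 0.4588 -0.0662  0.1557] r [ 3.1406 -0.0032  0.5846] F [-1.7  0.6 -3.2] M [ 0.08 -0.15  0.42] gap 0.0245 q [-0.4   0.28  1.81  0.    1.05  0.59]
 tool F [-1.  -1.5  3.2] nut in tool [ 0.1387 -0.0007  0.0202] Mz nut 0.22 pin 0.29
```

```bash
python3 -m jog '{"grip":[255,255],"travel":[[0,-0.0056,0.0002],[0,-0.0056,0.0002]],"rotation":[[0.001,0,0.04],[0.001,0,0.04]]}'
python3 -c "
from h import *
tn()"
```

```text
time_s: 14.7
tool_pos: [0.4533, -0.0573, 0.1559]
eef_rot: [3.139, -0.004, 0.504]
ft_force: [2.2, -5.5, -4.9]
finger_gap: 0.0244
t 14.7 p [ 0.4533 -0.0573  0.1559] r [ 3.1389 -0.004   0.5044] F [ 2.2 -5.5 -4.9] M [-0.98 -0.45  0.43] gap 0.0244 q [-0.38  0.26  1.82  0.    1.05  0.68]
 tool F [-0.8  5.9  4.9] nut in tool [ 0.1386 -0.0013  0.0204] Mz nut 1.24 pin 0.99
```

Tight: the moment about the pin reached 0.99 N m. Now a small fold about the pin.

```bash
python3 -m jog '{"grip":[255,255],"travel":[[0,-0.003,0.0003],[0,-0.003,0.0003]],"rotation":[[0.001,0,0.03],[0.001,0,0.03]]}'
python3 - <<'E'
from h import *
tn(); snap("wrist","fold1"); i,im=snap("top","foldtop")
E
```

```text
time_s: 14.95
tool_pos: [0.4508, -0.0525, 0.1557]
eef_rot: [3.138, -0.004, 0.444]
ft_force: [-0.5, -2.8, -3.6]
finger_gap: 0.0244
t 14.95 p [ 0.4508 -0.0525  0.1557] r [ 3.1382 -0.0043  0.444 ] F [-0.5 -2.8 -3.6] M [-0.32 -0.08  0.84] gap 0.0244 q [-0.38  0.26  1.83  0.    1.04  0.75]
 tool F [-1.6  2.4  3.6] nut in tool [ 0.1385 -0.0044  0.0203] Mz nut 1.16 pin 1.07
```

View pics/fold1.png

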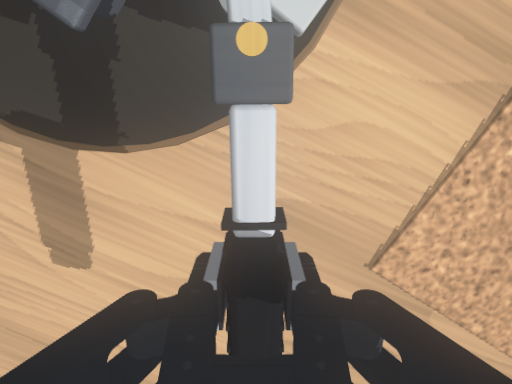

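```bash
python3 - <<'E'
import cv2
a=cv2.imread("pics/held1.png")[0:50,200:310];b=cv2.imread("pics/fold1.png")[0:50,200:310]
cv2.imwrite("pics/cmp.png",cv2.vconcat([cv2.resize(x,None,fx=6,fy=6,interpolation=cv2.INTER_CUBIC) for x in(a,b)]))
E
```

```text
(no output)
```

View pics/cmp.png

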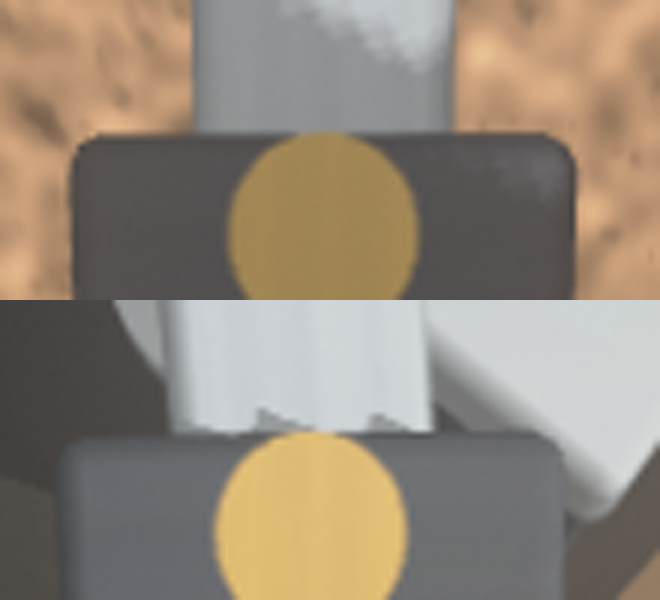

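Fold ≈0.075–0.08 rad by two independent measures (neck slope in the picture, nut offset in the tool frame) — enough. Unloading now.

```bash
python3 -m jog '{"grip":[255,255,255],"travel":[[0,0.004,0],[0,0.0035,0],[0,0,0]],"rotation":[[0.002,0,-0.04],[0.001,0,-0.035],[0,0,0]]}'
python3 -c "
from h import *
tn()"
```

```text
time_s: 15.42
tool_pos: [0.4544, -0.0593, 0.1557]
eef_rot: [3.141, -0.004, 0.523]
ft_force: [0.5, -2.6, -4.1]
finger_gap: 0.0242
t 15.43 p [ 0.4544 -0.0593  0.1557] r [ 3.1409 -0.0045  0.5233] F [ 0.5 -2.6 -4.1] M [-0.33 -0.08  0.76] gap 0.0242 q [-0.39  0.27  1.82  0.    1.05  0.66]
 tool F [-0.9  2.5  4.1] nut in tool [ 0.1387 -0.001   0.0203] Mz nut 1.10 pin 0.99
```

```bash
python3 -m jog '{"grip":[255,255],"travel":[[0,0.0028,0],[0,0,0]],"rotation":[[0,0,-0.02],[0,0,0]]}'
python3 -c "
from h import *
tn()"
```

```text
time_s: 15.68
tool_pos: [0.4556, -0.0614, 0.1556]
eef_rot: [-3.141, -0.005, 0.543]
ft_force: [0.4, -0.8, -3.4]
finger_gap: 0.0248
t 15.68 p [ 0.4556 -0.0614  0.1556] r [-3.141  -0.0046  0.5433] F [ 0.4 -0.8 -3.4] M [-0.13 -0.14  0.39] gap 0.0248 q [-0.39  0.27  1.82  0.    1.05  0.63]
 tool F [-0.1  0.9  3.4] nut in tool [ 0.1387 -0.0006  0.0202] Mz nut 0.52 pin 0.47
```

```bash
python3 -m jog '{"grip":[255,255],"travel":[[0,0.0028,0],[0,0,0]],"rotation":[[0,0.003,-0.02],[0,0,0]]}'
python3 -c "
from h import *
tn()"
```

```text
time_s: 15.92
tool_pos: [0.457, -0.0636, 0.1554]
eef_rot: [-3.14, -0.008, 0.563]
ft_force: [0.2, 0.4, -4.3]
finger_gap: 0.0242
t 15.93 p [ 0.457  -0.0636  0.1554] r [-3.1401 -0.0079  0.5635] F [ 0.2  0.4 -4.3] M [-0.   -0.13  0.2 ] gap 0.0242 q [-0.4   0.27  1.81  0.01  1.05  0.61]
 tool F [ 0.3 -0.3  4.3] nut in tool [ 0.1386 -0.0004  0.0205] Mz nut 0.16 pin 0.17
```

```bash
python3 -m jog '{"grip":[255,255,255],"travel":[[0,0.0015,0],[0,0,-0.004],[0,0,-0.006]],"rotation":[[0,0,-0.01],[0,-0.004,0],[0,-0.002,0]]}'
python3 -c "
from h import *
tn()"
```

```text
time_s: 16.3
tool_pos: [0.4576, -0.0645, 0.1654]
eef_rot: [-3.138, -0.001, 0.573]
ft_force: [-0.1, 1.0, -6.3]
finger_gap: 0.0244
t 16.3 p [ 0.4576 -0.0645  0.1654] r [-3.1385e+00 -1.5000e-03  5.7300e-01] F [-0.1  1.  -6.3] M [ 0.15 -0.11  0.1 ] gap 0.0244 q [-0.4   0.26  1.8   0.    1.08  0.6 ]
 tool F [ 0.4 -0.9  6.3] nut in tool [ 1.387e-01 -1.000e-04  2.960e-02] Mz nut -0.03 pin 0.01
```

Free of load; lifting off.

```bash
python3 -m jog '{"grip":[255,255,255,255],"travel":[[0,0,-0.01],[0,0,-0.015],[0,0,-0.02],[0,0,-0.01]],"rotation":[[0,0,0],[0,0,0],[0,0,0],[0,0,0]]}'
python3 -c "
from h import *
st()
plan([.4605,-.389,.2],1.343,7)"
```

```text
time_s: 16.8
tool_pos: [0.4573, -0.065, 0.224]
eef_rot: [-3.139, -0.001, 0.572]
ft_force: [0.1, -0.0, -6.1]
finger_gap: 0.0246
t 16.8 p [ 0.4573 -0.065   0.224 ] r [-3.1393e+00 -8.0000e-04  5.7230e-01] F [ 0.1 -0.  -6.1] M [-0.04 -0.   -0.01] gap 0.0246 q [-0.4   0.2   1.71  0.    1.23  0.6 ]
total [ 0.0032 -0.324  -0.024 ] rot [-0.0019 -0.0017 -0.7707]
0 [-0.0247, 0.0392, 0.0033] [-0.0003, -0.0002, -0.1101]
1 [-0.0288, 0.0362, 0.0033] [-0.0003, -0.0002, -0.1101]
2 [-0.0326, 0.0328, 0.0033] [-0.0003, -0.0002, -0.1101]
3 [-0.0361, 0.029, 0.0034] [-0.0003, -0.0002, -0.1101]
4 [-0.039, 0.0249, 0.0034] [-0.0003, -0.0002, -0.1101]
5 [-0.0415, 0.0205, 0.0034] [-0.0003, -0.0002, -0.1101]
6 [-0.0435, 0.0158, 0.0034] [-0.0003, -0.0002, -0.1101]
```

```bash
python3 -m jog '{"grip":[255,255,255,255,255],"travel":[[-0.025,0.039,0.002],[-0.029,0.036,0.002],[-0.033,0.033,0.002],[-0.036,0.029,0.002],[-0.039,0.025,0.002]],"rotation":[[0,0,-0.11],[0,0,-0.11],[0,0,-0.11],[0,0,-0.11],[0,0,-0.11]]}'
python3 -m jog '{"grip":[255,255,255],"travel":[[-0.041,0.02,0.003],[-0.043,0.016,0.003],[0,0,0]],"rotation":[[0,0,-0.11],[0,0,-0.11],[0,0,0]]}'
python3 -c "
from h import *
st();plan([.4605,-.389,.06],1.343,3)"
```

```text
time_s: 17.42
tool_pos: [0.4606, -0.3011, 0.2152]
eef_rot: [3.141, -0.002, 1.144]
ft_force: [1.3, 0.3, -5.2]
finger_gap: 0.0247
time_s: 17.8
tool_pos: [0.4623, -0.3983, 0.2075]
eef_rot: [-3.14, -0.003, 1.369]
ft_force: [-0.5, 1.4, -6.5]
finger_gap: 0.0249
t 17.8 p [ 0.4623 -0.3983  0.2075] r [-3.1401e+00 -2.9000e-03  1.3687e+00] F [-0.5  1.4 -6.5] M [ 0.05 -0.02  0.08] gap 0.0249 q [-0.9   0.53  1.28  0.    1.33 -0.7 ]
total [-0.0018  0.0093 -0.1475] rot [-0.0016 -0.0029  0.0257]
tool total [ 0.0083 -0.0034  0.1475]
0 [0.0028, -0.0011, 0.0492] [-0.0005, -0.001, 0.0086]
1 [0.0028, -0.0012, 0.0492] [-0.0005, -0.001, 0.0086]
2 [0.0029, -0.0012, 0.0492] [-0.0005, -0.001, 0.0086]
```

```bash
python3 -m jog '{"grip":[255,255,255,255],"travel":[[0.003,-0.001,0.045],[0.003,-0.001,0.045],[0.003,-0.001,0.04],[0,0,0]],"rotation":[[0,-0.001,0.008],[0,-0.001,0.008],[0,-0.001,0.008],[0,0,0]]}'
python3 -c "
from h import *
st();plan([.4605,-.389,.0275],1.343,2)"
```

```text
time_s: 18.3
tool_pos: [0.461, -0.387, 0.0747]
eef_rot: [-3.139, -0.001, 1.342]
ft_force: [-0.3, -0.2, -5.1]
finger_gap: 0.0244
t 18.3 p [ 0.461  -0.387   0.0747] r [-3.1393e+00 -6.0000e-04  1.3423e+00] F [-0.3 -0.2 -5.1] M [-0.01  0.06  0.01] gap 0.0244 q [-0.89  0.66  1.45 -0.    1.04 -0.66]
total [-0.0005 -0.002  -0.0472] rot [-0.0023 -0.0006 -0.0007]
tool total [-0.0021  0.      0.0472]
0 [-0.001, 0.0, 0.0236] [-0.0011, -0.0003, -0.0004]
1 [-0.001, -0.0, 0.0236] [-0.0011, -0.0003, -0.0004]
```

```bash
python3 -m jog '{"grip":[255,255,255,255],"travel":[[-0.001,0,0.022],[0,0,0.015],[0,0,0.007],[0,0,0]],"rotation":[[-0.001,0,0],[-0.001,0,0],[0,0,0],[0,0,0]]}'
python3 -c "
from h import *
st()"
```

```text
time_s: 18.8
tool_pos: [0.4634, -0.3902, 0.0361]
eef_rot: [3.134, 0.005, 1.343]
ft_force: [-0.3, -0.1, -6.1]
finger_gap: 0.0248
t 18.8 p [ 0.4634 -0.3902  0.0361] r [3.1344 0.0052 1.3429] F [-0.3 -0.1 -6.1] M [-0.04  0.02  0.03] gap 0.0248 q [-0.89  0.72  1.46  0.    0.96 -0.67]
```

```bash
python3 -m jog '{"grip":[255,255,255],"travel":[[0,-0.002,0.006],[0,0,0.003],[0,0,0]],"rotation":[[0.007,0.005,0],[0,0,0],[0,0,0]]}'
python3 -c "
from h import *
st()"
```

```text
time_s: 19.18
tool_pos: [0.4619, -0.3904, 0.0281]
eef_rot: [3.14, 0.001, 1.343]
ft_force: [0.6, 0.2, -5.4]
finger_gap: 0.0245
t 19.18 p [ 0.4619 -0.3904  0.0281] r [3.1399e+00 1.4000e-03 1.3428e+00] F [ 0.6  0.2 -5.4] M [-0.05 -0.    0.  ] gap 0.0245 q [-0.9   0.73  1.46 -0.    0.95 -0.67]
```

```bash
python3 -m jog '{"grip":[255,255],"travel":[[0,0,0.0025],[0,0,0]],"rotation":[[0.001,0.001,0],[0,0,0]]}'
python3 -m jog '{"grip":[255,255],"travel":[[0,0,0.001],[0,0,0]],"rotation":[[0,0,0],[0,0,0]]}'
python3 -c "
from h import *
st()"
```

```text
time_s: 19.42
tool_pos: [0.4621, -0.3906, 0.0259]
eef_rot: [3.14, 0.001, 1.343]
ft_force: [-0.5, 1.2, -4.2]
finger_gap: 0.0242
time_s: 19.68
tool_pos: [0.4621, -0.3907, 0.0259]
eef_rot: [3.14, 0.001, 1.343]
ft_force: [0.5, 0.1, -6.3]
finger_gap: 0.0245
t 19.68 p [ 0.4621 -0.3907  0.0259] r [3.1402e+00 1.2000e-03 1.3430e+00] F [ 0.5  0.1 -6.3] M [ 0.02  0.   -0.01] gap 0.0245 q [-0.9   0.73  1.46 -0.    0.95 -0.67]
```

```bash
python3 -m jog '{"grip":[255,255],"travel":[[0,0,0.0015],[0,0,0]],"rotation":[[0,0,0],[0,0,0]]}'
python3 -c "
from h import *
st()"
python3 -m jog '{"grip":[255,255],"travel":[[0,0,0.001],[0,0,0]],"rotation":[[0,0,0],[0,0,0]]}'
python3 -c "
from h import *
st()"
```

```text
time_s: 19.92
tool_pos: [0.4622, -0.3908, 0.026]
eef_rot: [3.14, 0.002, 1.343]
ft_force: [0.1, -0.4, -6.1]
finger_gap: 0.0247
t 19.93 p [ 0.4622 -0.3908  0.026 ] r [3.1400e+00 1.6000e-03 1.3432e+00] F [ 0.1 -0.4 -6.1] M [-0.04 -0.04 -0.02] gap 0.0247 q [-0.9   0.73  1.46 -0.    0.95 -0.67]
time_s: 20.18
tool_pos: [0.4623, -0.3908, 0.0259]
eef_rot: [3.14, 0.002, 1.343]
ft_force: [-0.4, 1.2, -4.5]
finger_gap: 0.0247
t 20.18 p [ 0.4623 -0.3908  0.0259] r [3.1399e+00 1.8000e-03 1.3433e+00] F [-0.4  1.2 -4.5] M [ 0.1   0.16 -0.07] gap 0.0247 q [-0.89  0.73  1.46 -0.    0.95 -0.67]
```

```bash
python3 -m jog '{"grip":[140,80,0,0,0],"travel":[[0,0,0],[0,0,0],[0,0,0],[0,0,0],[0,0,0]],"rotation":[[0,0,0],[0,0,0],[0,0,0],[0,0,0],[0,0,0]]}'
python3 -m jog '{"grip":[0,0,0,0,0],"travel":[[0,0,-0.01],[0,0,-0.03],[0,0,-0.05],[0,0,-0.06],[0.02,0,-0.04]],"rotation":[[0,0,0],[0,0,0],[0,0,0],[0,0,0],[0,0,0]]}'
python3 - <<'E'
from h import *
st()
i,im=snap("wrist","end1")
for q,z in dict(grip=.018,ring=.005,knuckle=.018).items():
    for r in models.pinpoint(q,"wrist")[:1]: print(q,round(r["confidence"],2),np.round(r["uv"],1),np.round(onz(i,r["uv"],z),4))
s,im=snap("scene","endscene")
E
```

```text
time_s: 20.8
tool_pos: [0.4631, -0.3918, 0.0262]
eef_rot: [3.137, 0.004, 1.343]
ft_force: [0.2, -1.4, 0.5]
finger_gap: 0.0856
time_s: 21.42
tool_pos: [0.4659, -0.3712, 0.2217]
eef_rot: [3.14, 0.001, 1.342]
ft_force: [0.4, 0.3, -0.0]
finger_gap: 0.0853
t 21.43 p [ 0.4659 -0.3712  0.2217] r [3.1403e+00 1.2000e-03 1.3416e+00] F [ 0.4  0.3 -0. ] M [ 0.05 -0.   -0.02] gap 0.0853 q [-0.87  0.49  1.31 -0.    1.34 -0.64]
grip 0.95 [253.4 209.6] [ 0.4553 -0.4109  0.018 ]
knuckle 0.62 [254.1  96.3] [ 0.4825 -0.2982  0.018 ]
```

View pics/end1.png

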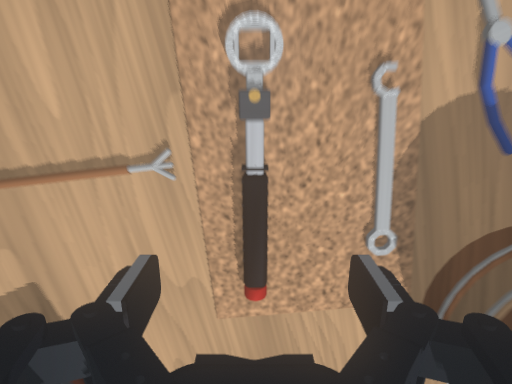

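View pics/endscene.png

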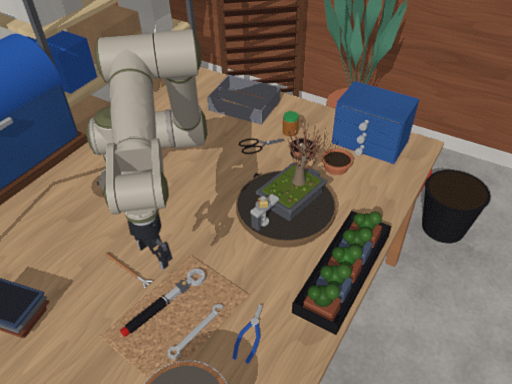

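The wrench lies straight on the mat (ring (254,43), grip (253,210)), where it started. I'll use the spare time for a check of the nut.

```bash
python3 -m jog '{"grip":[0,0,0,0,0],"travel":[[0.055,0,-0.015],[0.055,0,-0.015],[0.055,0,-0.01],[0.055,0,0],[0.055,0.01,0]],"rotation":[[0,0,0],[0,0,0],[0,0,0],[0,0,0],[0,0,0]]}'
python3 - <<'E'
from h import *
st()
i,im=snap("wrist","nutend")
p=proj(i,[.574,.011,.15]);u,v=int(p[0]),int(p[1]);print(u,v)
u0,v0=max(0,u-50),max(0,v-50)
cv2.imwrite("pics/nutendz.png",cv2.resize(cv2.cvtColor(im,cv2.COLOR_RGB2BGR)[v0:v0+100,u0:u0+100],None,fx=5,fy=5,interpolation=cv2.INTER_CUBIC))
E
```

```text
time_s: 22.3
tool_pos: [0.5371, -0.1013, 0.2523]
eef_rot: [-3.127, -0.006, 1.334]
ft_force: [0.4, 0.0, -0.1]
finger_gap: 0.0854
t 22.3 p [ 0.5371 -0.1013  0.2523] r [-3.127  -0.0065  1.3339] F [ 0.4  0.  -0.1] M [-0.03 -0.03  0.03] gap 0.0854 q [-0.4   0.37  1.41  0.    1.38 -0.17]
272 27
```

View pics/nutendz.png

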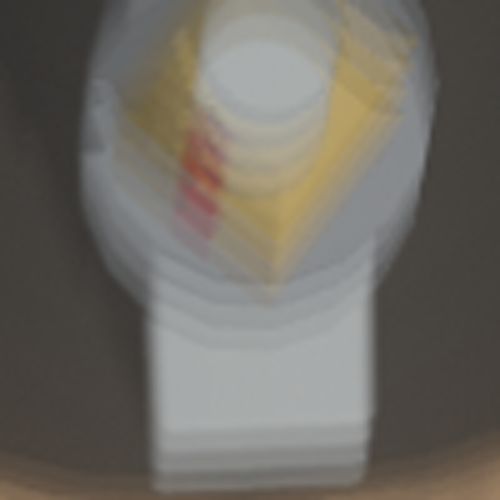

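The picture is motion-blurred, but the nut has clearly turned clockwise by about 0.7 rad, with the red mark now to the lower left. I'll let the arm settle, then hand in.

```bash
python3 -m jog '{"grip":[0,0,0],"travel":[[0,0,0],[0,0,0],[0,0,0]],"rotation":[[0,0,0],[0,0,0],[0,0,0]]}'
python3 - <<'E'
from h import *
st(); workorder.sign_off(); st()
E
```

```text
time_s: 22.72
tool_pos: [0.5382, -0.0965, 0.2496]
eef_rot: [-3.122, -0.009, 1.338]
ft_force: [0.2, 0.1, -0.4]
finger_gap: 0.0854
t 22.73 p [ 0.5382 -0.0965  0.2496] r [-3.1222 -0.0095  1.3381] F [ 0.2  0.1 -0.4] M [-0.04  0.01  0.01] gap 0.0854 q [-0.39  0.37  1.42  0.01  1.38 -0.16]
the job is handed in; nothing more can be done
the job is handed in; nothing more can be done
```

The nut is tight, and the wrench is back flat and straight on the cork mat. I handed the job in at about 23 s of the 72 s allowed; it reports no verdict.

- **Tightening:** I seated the ring over the nut with only a few newtons of contact and turned it clockwise by about 0.7 rad. The moment about the knuckle pin then reached about 1.0 N m. I folded it on by only 0.075–0.08 rad, measured two ways (the slope of the wrench's neck in the picture and the nut's offset from the tool). I then unloaded it and lifted it off.
- **Last checks:** The wrist picture and the networks put the wrench within about 3 mm of where it started. The nut's red mark has visibly moved round, and the gripper is open and clear of everything. The other things on the bench look undisturbed in the scene picture, though I did not measure them again.
- **Limits:** The last close-up of the nut was motion-blurred, so the final turn angle is rough. The network did not report the ring in the last wrist picture, so I judged it by eye there. I also lowered the wrench by the recorded height, because the force reading gave little sign of touching the mat.

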